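Load the carousel mixer and set it to run

TASK

Get the carousel mixer ready for a run: turn the carousel by pushing the lugs on its rim until its notch faces the single-rib loading mark, and with it there stand every sample jar upright on the carousel's floor, one to a quarter. Then push the carousel round, jars aboard, until the notch faces the double-rib run mark, and after that turn the speed dial until its pointer points at the rider on its collar. Leave the tape, pen and forceps alone.

Things in the scene. Friction and masses are not known exactly. Their poses are not given: they have to be found in the camera images.
- mixer: Round white housing of the carousel mixer, 280 mm across, fixed to the worktop, top 30 mm high. Origin under its centre on the worktop, z up. Its own -x side carries the loading mark, its own +y side the run mark (90 deg clockwise from the loading mark, seen from above). The aluminium carousel turns on it about the same vertical axis.
- carousel: The carousel; origin on the axis at worktop level, its -x points to the notch. Turns without end both ways; friction stops it wherever it is left (some 1.5 N at a lug turns it). Floor 42 mm above the worktop, inner radius 84 mm; rim 13 mm wide, top at 50 mm. Crossed dividers 6 mm thick, 8 mm high, make four quarters; a hub 28 mm across, 12 mm high, at the centre.
- lug (a point): Top of one of four black finger lugs standing on the carousel's rim, where the dividers end: 45, 135, 225 and 315 deg from the notch about the axis (this one 45 deg counter-clockwise from it, seen from above). Each reaches from 84 to 110 mm off the axis, is 12 mm thick along the rim, and its top is 80 mm above the worktop.
- quarter (a point): Middle of the floor of one of the four quarters, 55 mm off the axis, on the notch's side; the others lie 90, 180 and 270 deg round from it. A quarter holds one jar with about 10 mm to spare all round.
- notch (a point): Middle of the notch in the carousel's rim: a gap 24 mm wide through the rim, 90 mm off the axis, height 50 mm. It turns with the carousel.
- hub (a point): On the carousel's axis, at the level of its inner floor (42 mm above the worktop). Does not move.
- load_mark (a point): Loading mark: ONE raised black rib, 20 x 6 mm, 3 to 5 mm proud, pointing at the axis, on top of the housing outside the carousel, 121 mm from the axis.
- run_mark (a point): Run mark: TWO parallel raised black ribs, each 20 x 6 mm, 16 mm apart, on top of the housing outside the carousel; the point lies midway between them, 121 mm from the axis.
- controller: Fixed square box, 120 x 120 mm, 45 mm high, with the speed dial on top, scale ticks round it. Origin under its centre; -x is its front.
- dial_grip (a point): On the dial's vertical axis, at the height to grip, 73 mm above the worktop. Black dial: round skirt of 24 mm radius, 47 to 59 mm above the worktop, and across it an upright grip bar 46 mm long, 12 mm wide, top 85 mm above the worktop. It turns without end both ways with slight friction, stays where it is left, and starts pointing to the far side of its box.
- dial_tip (a point): Tip of the dial's small pointer nose (white, on the skirt), 32 mm from the dial's axis; the grip bar lies along the line from axis to this tip, and a white line on top of the bar runs from the axis to this end.
- rider_ring: Flat collar round the dial, fixed for the run, 3 mm high. Origin on the dial's axis at the controller's top (45 mm above the worktop); its own -x direction is where its rider stands.
- rider (a point): Top of the set-point rider, a steel block 13 x 7 mm, 9 mm high, standing on the collar 40 mm from the dial's axis. Marks the speed to be set.
- jar1_c (a point): Centre, half-way up, of an upright sample jar, 50 mm across, 58 mm high, 0.12 kg, white body and grey screw lid (lid 47 mm across, 18 mm high). Its z axis is the jar's axis. Three or four such jars are there.
- jar1: The same jar; origin at the centre of its underside.
- jar2_c (a point): Centre, half-way up, of an upright sample jar, 50 mm across, 58 mm high, 0.12 kg, white body and grey screw lid (lid 47 mm across, 18 mm high). Its z axis is the jar's axis. Three or four such jars are there.
- jar2: The same jar; origin at the centre of its underside.
- jar3_c (a point): Centre, half-way up, of an upright sample jar, 50 mm across, 58 mm high, 0.12 kg, white body and grey screw lid (lid 47 mm across, 18 mm high). Its z axis is the jar's axis. Three or four such jars are there.
- jar3: The same jar; origin at the centre of its underside.
- jar4_c (a point): Centre, half-way up, of an upright sample jar, 50 mm across, 58 mm high, 0.12 kg, white body and grey screw lid (lid 47 mm across, 18 mm high). Its z axis is the jar's axis. Three or four such jars are there.
- jar4: The same jar; origin at the centre of its underside.
- tape: Bystander: roll of blue tape, 60 mm across, lying flat. Leave alone.
- pen: Bystander: marker pen, 136 mm long, lying to the right of the mixer. Leave alone.
- tweezers: Bystander: forceps, 124 mm long, near the front edge. Leave alone.

How it is judged:
On the way, in this order (a step that is already met when the one before it is completed fails the run):
1. the carousel's notch faces the loading mark (one rib) (y of notch in the frame of mixer between -0.008 and 0.008 m and x of notch in the frame of mixer below 0 m), for 0.2 s.
2. every jar stands upright in a quarter of the carousel, the notch still at the loading mark (all of step 1 and horizontal distance between each of jar1_c, jar2_c, jar3_c, jar4_c and hub below 0.068 m and z of jar1_c in the frame of mixer between 0.066 and 0.077 m and angle between each of jar1_c, jar2_c, jar3_c, jar4_c's own z axis and vertical below 0.12 rad and z of jar2_c in the frame of mixer between 0.066 and 0.077 m and z of jar3_c in the frame of mixer between 0.066 and 0.077 m and z of jar4_c in the frame of mixer between 0.066 and 0.077 m), for 0.2 s.
3. the notch faces the run mark (two ribs), all jars standing in the carousel (x of notch in the frame of mixer between -0.008 and 0.008 m and y of notch in the frame of mixer above 0 m and horizontal distance between each of jar1_c, jar2_c, jar3_c, jar4_c and hub below 0.068 m and z of jar1_c in the frame of mixer between 0.066 and 0.077 m and angle between each of jar1_c, jar2_c, jar3_c, jar4_c's own z axis and vertical below 0.12 rad and z of jar2_c in the frame of mixer between 0.066 and 0.077 m and z of jar3_c in the frame of mixer between 0.066 and 0.077 m and z of jar4_c in the frame of mixer between 0.066 and 0.077 m), for 0.2 s.
4. the dial's pointer points at the rider, the notch at the run mark (all of step 3 and y of dial_tip in the frame of rider_ring between -0.0042 and 0.0042 m and x of dial_tip in the frame of rider_ring below 0 m), for 0.2 s.
At the end, for the whole second after the job is handed in: The notch is within 8 mm sideways (5 deg) of the line from the axis to the run mark; every jar stands upright on the carousel's floor in a quarter, at rest; the dial's pointer is within 4.2 mm sideways at its tip (7.5 deg) of the rider's direction (all of step 4 and linear speed of each of jar1, jar2, jar3, jar4 below 0.02 m/s); the robot touches nothing.
It fails at once if the tape is moved more than 5 cm (distance of tape from where it was at the start of the episode above 0.05 m).
It fails at once if the pen is moved more than 5 cm (distance of pen from where it was at the start of the episode above 0.05 m).
It fails at once if the forceps is moved more than 5 cm (distance of tweezers from where it was at the start of the episode above 0.05 m).
Of jar1, jar2, jar3, jar4 only 3 to 4 are there at a start; the rules pass over those that are not, and their reading is None.
At some moment in a run one of jar1, jar2, jar3, jar4 may be knocked a few centimetres aside while the robot is not near it.
Once in a run the grip may slacken for a moment while it holds something.
It also fails if it takes over 208 s, if anything falls off the work surface, if the arm or the gripper's body presses on something with over 40 N, if the wrist force passes 120 N, or if a joint passes its speed limit or range.

ROBOT

A 6-joint arm with a two-finger parallel gripper is mounted at the origin on a cart in front of the work surface, level with it; the furniture and walls round the work are solid. World frame = base frame: x ahead of the robot, y to its left, z up, the work surface at z = 0. Lengths are in m, angles in rad, forces in N, time in s.
With the tool pointing down it reaches from about 0.325 to 0.775 m from the base axis. Payload 5.5 kg.
Tool frame: the origin (TCP) lies midway between the tips of the shut fingers; the grasp point (between the pads) lies 19 mm behind it (ctrl.hold_point_z is the distance from the TCP to the grasp point, in m); z points along the fingers, y is the line along which they close (so a half turn about z gives the same grasp; the last joint's range is limited). The gripper opens to 85 mm and grips with 20 to 120 N. Pads are 22 mm wide; open, the fingers measure 114 mm over their backs; the gripper's body (76 mm by 85 mm) begins 54 mm behind the grasp point. The pads swing forward as they close: fully open they stand 13 mm farther back than shut.
Start: joints at [1.113, 0.091, 1.231, -0, 1.82, -0.057], TCP at [0.234, 0.552, 0.231] pointing down, gripper open.
Joint ranges: [-2.87, 2.87], [-0.86, 2.18], [0.17, 2.46], [-1.51, 4.65], [0.06, 2.69], [-2.65, 2.65]. Speed limits (rad/s): [2.57, 2.57, 3.01, 3.14, 3.14, 3.14].

INTERFACE

Orientations are given as a unit quaternion [x, y, z, w].
In Python, from cell import status, imaging, ctrl gives the robot as it stands.
- The arm moves only by the tool play_rows, never from a script. Its argument "increments" is a list of rows, each a list of 3 entries, a list of its own where there are three numbers: the shift along the world's x, y, z in mm, then the turn, a rotation vector about the world's x, y, z in rad, then the finger opening in mm, from 0 to 85.4. In form: [[[x, y, z], [wx, wy, wz], fingers], ...]. A call has 1 to 20 rows; each row is the pose to reach, as a shift and turn from the pose commanded when the call began; what a row does not reach only later rows make up. A row lasts 1/10 s, in which the tool goes at most 50 mm and 8.59 degrees, less where a joint would pass 70% of its speed; a pose out of reach is approached as far as the arm can. A call with a gripper value outside its range is refused whole. The fingers move at their own pace and stop on an object; "force" is the grip in N (left out, the last holds). Time passes only in rows, so rows that repeat a pose let the fingers close. It gives the time, the measured TCP pose, the force, the opening and the grip force at its end, in the units of the state.
- status.sense(): the state, without advancing time (a new reading comes with each control period).
- imaging.grab_frame(name): name is "side" or "top"; returns a dict with "color" (420x560x3 uint8, red, green, blue), "K" (3x3 intrinsics, pixels), "dist_coeffs" ([k1, k2, p1, p2, k3] as OpenCV has them; the pictures are not rectified), "rvec" (rotation vector, rad) and "tvec" (3), from world to camera coordinates, as OpenCV has them. Camera axes: x right, y down, z forward; pixel columns grow to the right and rows downward; lengths in m; the calibration is good to about 2 mm. A picture is of the moment at which its call begins. There is no depth.
- ctrl.finish_job(): hands the job in; it is judged then, once.
The state is a dict: "time": time; "joint_pos": joint angles; "joint_velocities": joint speeds; "joint_torque": joint torques, N m; "tool_pos": TCP position; "orientation": TCP orientation; "contact_force": force on the tool from outside, world axes, zero at the start; "ft_torque": the same for the moment, N m; "width": opening from 0.0 (shut) to 1.0 (fully open); "grasp_force": force on a finger pad.
Only numpy, scipy, OpenCV 4.12 (cv2) and the standard library are available. Lean on these libraries where they do the work, as an engineer would, in place of code of your own. Each camera call takes 0.05 s, during which the arm holds its last target. There are 200 camera calls.

## Working session

There is one attempt and no reset: what is moved stays moved. The work goes in short steps, Python scripts to look and compute and a tool call to move; the robot and the scene stay as the last step left them, time stands still between calls to the robot, and variables do not carry over. Pictures are saved under pics/ and viewed, at most 14 in all, crops included, and the job is handed in when it is done.

Besides the shell and the picture viewer there is one more tool, called after "Emit:" as name(argument=value, ...) on one line, values as JSON. play_rows: Moves the arm, as the interface text tells. Its arguments: {"type":"object","properties":{"increments":{"type":"array","items":{"type":"array"}},"force":{"type":"number"}},"required":["increments"]}

```bash
mkdir -p pics; cat > h.py <<'E'
import numpy as np, cv2
from cell import status, imaging, ctrl
def grab(n):
    return imaging.grab_frame(n)
def save(f,name): cv2.imwrite('pics/'+name, f['color'][:,:,::-1])
def ray(f,uv):
    p=cv2.undistortPoints(np.array([[uv]],float),f['K'],np.array(f['dist_coeffs'],float))[0,0]
    R=cv2.Rodrigues(np.array(f['rvec'],float))[0]; t=np.array(f['tvec'],float).ravel()
    return -R.T@t, R.T@np.array([p[0],p[1],1])
def at(f,uv,z):
    c,d=ray(f,uv); return c+d*(z-c[2])/d[2]
def px(f,P):
    return cv2.projectPoints(np.array(P,float).reshape(-1,1,3),np.array(f['rvec'],float),np.array(f['tvec'],float),f['K'],np.array(f['dist_coeffs'],float))[0][:,0]
E
python3 - <<'E'
from h import *
for n in('top','side'):
    f=grab(n); save(f,n+'0.png'); print(n,ray(f,(280,210)))
s=status.sense(); print(s['time'],s['tool_pos'],s['orientation'],s['width'],ctrl.hold_point_z)
E
```

```text
top (array([ 0.3160003 , -0.0528018 ,  1.49053056]), array([ 0.15543695, -0.00645616, -0.98788339]))
side (array([0.3798868 , 0.9861122 , 1.02616508]), array([ 0.1238777 , -0.72997297, -0.67256137]))
0.1 [0.23398928 0.55221615 0.23023358] [ 1.99054898e-01  9.79987938e-01 -8.57448476e-04 -2.30979402e-04] 0.9997314336544891 0.0187
```

View pics/top0.png

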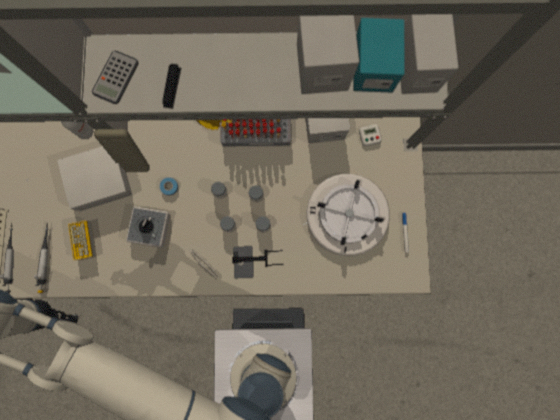

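View pics/side0.png

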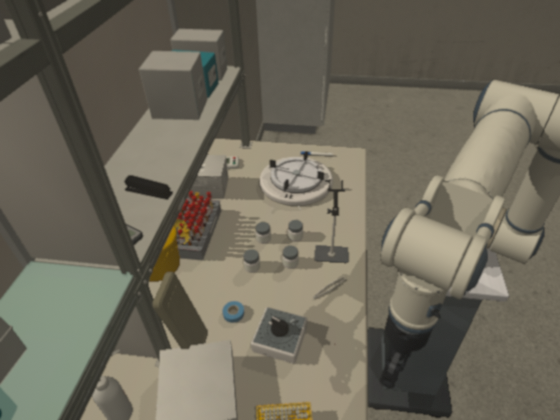

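The top view shows four jars near (218,189), (256,193), (228,224) and (263,224), the mixer at (348,214) and the dial box at (148,227). A clamp stand stands at (250,260). Next I'll zoom in on the mixer and the dial.

```bash
python3 - <<'E'
from h import *
f=grab('top'); g=grab('side')
c=f['color']
a=cv2.resize(c[165:265,295:415],None,fx=5,fy=5,interpolation=cv2.INTER_CUBIC)[:500,:600]
b=cv2.resize(c[200:250,123:173],(200,200),interpolation=cv2.INTER_CUBIC)
b2=cv2.resize(c[170:270,190:290],(200,200),interpolation=cv2.INTER_CUBIC)
im=np.zeros((500,800,3),np.uint8); im[:,:600]=a; im[:200,600:]=b; im[200:400,600:]=b2
cv2.imwrite('pics/z1.png',im[:,:,::-1])
c=g['color']
a=cv2.resize(c[140:210,250:350],(600,420),interpolation=cv2.INTER_CUBIC)
b=cv2.resize(c[305:365,245:315],(200,171),interpolation=cv2.INTER_CUBIC)
b2=cv2.resize(c[170:270,230:360],(200,154),interpolation=cv2.INTER_CUBIC)
im=np.zeros((420,800,3),np.uint8); im[:,:600]=a; im[:171,600:]=b; im[200:354,600:]=b2
cv2.imwrite('pics/z2.png',im[:,:,::-1])
for uv,z in [((348,214),.042),((148,227),.045),((313,210),.034),((218,189),.058),((256,193),.058),((228,224),.058),((263,224),.058),((235,260),.0)]:
    print(uv,at(f,uv,z))
c0=ray(f,(348,214)); 
# triangulate
def tri(u,v):
    a,d=ray(f,u);b,e=ray(g,v)
    s=np.linalg.lstsq(np.c_[d,-e],b-a,rcond=None)[0]
    return a+s[0]*d,b+s[1]*e
print('hub',tri((348,214),(298,176)),'clamp',tri((267,257),(336,190)))
print(px(g,[[.5,-.3,.042]]))
E
```

```text
(348, 214) [ 0.52763964 -0.28834389  0.042     ]
(148, 227) [0.49192922 0.37521681 0.045     ]
(313, 210) [ 0.5438048  -0.17288187  0.034     ]
(218, 189) [0.61452452 0.14274238 0.058     ]
(256, 193) [0.59942854 0.01664521 0.058     ]
(228, 224) [0.4970236  0.10903415 0.058     ]
(263, 224) [ 0.49560574 -0.00579483  0.058     ]
(235, 260) [0.38170727 0.09145337 0.        ]
hub (array([ 0.5286677 , -0.28948805,  0.03496366]), array([ 0.52274043, -0.28947691,  0.03409584])) clamp (array([ 0.38048086, -0.02142596,  0.19996439]), array([ 0.37588243, -0.02122323,  0.19973957]))
[[304.25954365 173.10919699]]
```

View pics/z1.png

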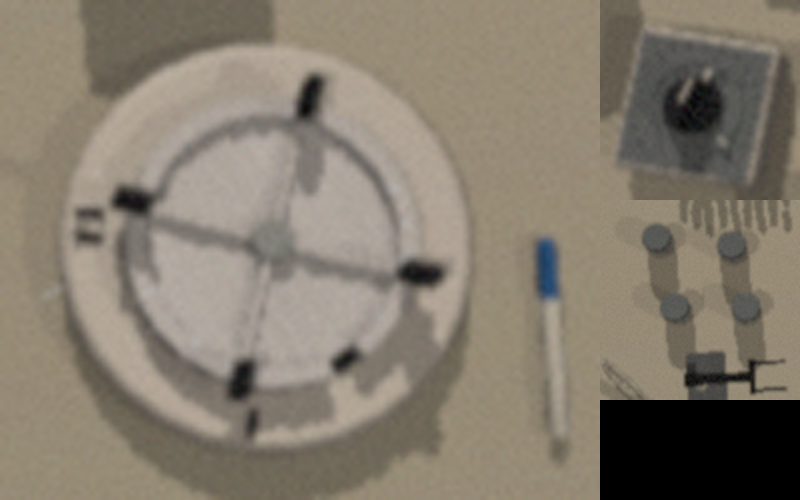

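View pics/z2.png

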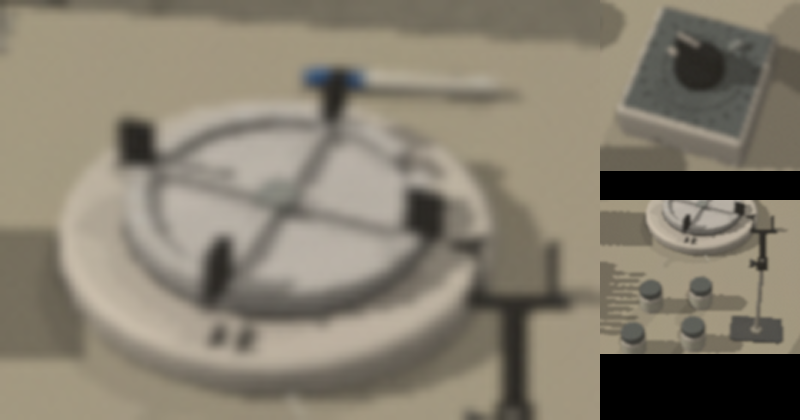

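The crop scale is 5, offset (295,165). Single rib at (345,250), double rib at (313,210), notch at (364,237) between the lower and right lugs. On the dial, the rider is at (153.8,235.5) and the pointer nose at about (150,219).

```bash
python3 - <<'E'
from h import *
f=grab('top')
def m(x,y): return (295+x/5-.4,165+y/5-.4)
hub=at(f,m(272,242),.054)
L=at(f,m(251,424),.034);R=at(f,m(89,226),.034);N=at(f,m(347,359),.05)
print('hub',hub,'load',L,'run',R,'notch',N)
ang=lambda p:np.degrees(np.arctan2(p[1]-hub[1],p[0]-hub[0]))
dd=lambda p:np.linalg.norm((p-hub)[:2])
for n,p in(('L',L),('R',R),('N',N)): print(n,dd(p),ang(p))
for q in((316,82),(128,195),(243,370),(425,270)):
    p=at(f,m(*q),.08); print('lug',p,dd(p),ang(p))
def d(x,y): return (123+(x-600)/4-.4,200+y/4-.4)
ax=at(f,d(692,105),.059);rid=at(f,d(723,142),.057);nose=at(f,d(708,75),.055);ln=at(f,d(686,92),.085)
# box corners z=.045
print('box',[at(f,d(*q),.045)[:2].round(4) for q in((644,30),(778,47),(755,185),(617,160))])
print(ax,rid,nose,ln)
# jars: blobs lid
c=f['color'].astype(int)
hsv=cv2.cvtColor(f['color'],cv2.COLOR_RGB2HSV)
for u,v in((218,189),(256,193),(228,224),(263,224)):
    w=c[v-14:v+15,u-14:u+15]; mask=((w[:,:,0]-w[:,:,2]<12)&(w.sum(2)<420)&(w.sum(2)>150)).astype(np.uint8)
    n,l,s,ce=cv2.connectedComponentsWithStats(mask)
    i=1+np.argmax(s[1:,4]); uv=ce[i]+[u-14,v-14]; print('jar',uv,s[i],at(f,uv,.058))
E
```

```text
hub [ 0.52918131 -0.28981222  0.054     ] load [ 0.41065532 -0.27484408  0.034     ] run [ 0.54450796 -0.170888    0.034     ] notch [ 0.45147636 -0.33692873  0.05      ]
L 0.11946738487160503 172.80246260075984
R 0.1199077846225057 82.65634321258179
N 0.09087367578939033 -148.7694139216688
lug [ 0.63095828 -0.31817701  0.08      ] 0.10565563268818588 -15.572917953194112
lug [ 0.55738214 -0.19300533  0.08      ] 0.10083085128110796 73.75861883191855
lug [ 0.44239035 -0.26389013  0.08      ] 0.09057938490190547 163.37054841269108
lug [ 0.50578304 -0.3838409   0.08      ] 0.09689618705616608 -103.97377247075924
box [array([0.5593, 0.4253]), array([0.5436, 0.3133]), array([0.429 , 0.3294]), array([0.451 , 0.4437])]
[0.49411824 0.37906229 0.059     ] [0.46356269 0.35331861 0.057     ] [0.51935126 0.36786665 0.055     ] [0.50149158 0.37639019 0.085     ]
jar [218.47619048 189.25595238] [  8   7  14  15 168] [0.6136383  0.14115457 0.058     ]
jar [255.51204819 192.63855422] [  7   7  14  16 166] [0.6006688  0.01825684 0.058     ]
jar [227.06586826 223.49101796] [  6   7  15  14 167] [0.49874442 0.1121071  0.058     ]
jar [262.41818182 223.67272727] [  7   6  14  16 165] [ 0.49671108 -0.00389405  0.058     ]
```

Emit:
play_rows(increments=[[[30,-20,25],[0,0,-0.05],0],[[65,-55,50],[0,0,-0.1],0],[[100,-90,75],[0,0,-0.15],0],[[135,-125,100],[0,0,-0.2],0],[[170,-160,100],[0,0,-0.26],0],[[205,-195,100],[0,0,-0.32],0],[[225,-240,100],[0,0,-0.38],0],[[240,-287,100],[0,0,-0.44],0],[[255,-334,100],[0,0,-0.5],0],[[270,-381,100],[0,0,-0.56],0],[[285,-428,100],[0,0,-0.62],0],[[290,-476,100],[0,0,-0.68],0],[[290,-524,100],[0,0,-0.74],0],[[285,-572,100],[0,0,-0.8],0],[[278,-620,100],[0,0,-0.86],0],[[268,-668,100],[0,0,-0.92],0],[[255,-716,100],[0,0,-0.98],0],[[235,-760,90],[0,0,-1.03],0],[[212,-805,75],[0,0,-1.07],0],[[192,-849,60],[0,0,-1.1],0]])

```text
time: 2.25
tool_pos: [0.4264, -0.2949, 0.2922]
orientation: [0.683, 0.731, 0.0, 0.0]
contact_force: [0.8, -0.3, 0.5]
width: -0.001
grasp_force: 0.0
```

```bash
python3 - <<'E'
from h import *
f=grab('top');g=grab('side');s=status.sense();print(s['time'],s['tool_pos'],s['orientation'],s['joint_pos'],s['contact_force'])
cv2.imwrite('pics/h1.png',np.hstack([f['color'][100:400,160:460],g['color'][60:360,200:500]])[:,:,::-1])
E
```

```text
2.35 [ 0.42441793 -0.29742664  0.2892002 ] [ 0.68488092  0.72865067 -0.00118707 -0.002216  ] [-0.67557623 -0.10435357  1.32221008 -0.00215379  1.92834067 -0.73823522] [ 0.30012946  0.11546408 -0.43257845]
```

View pics/h1.png

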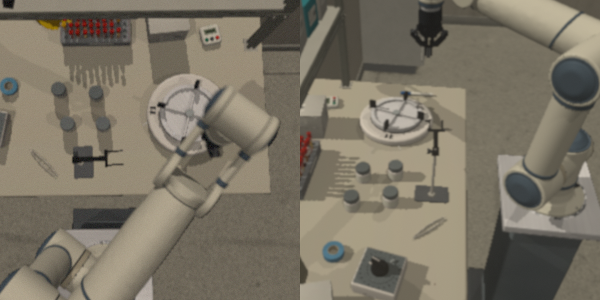

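Emit:
play_rows(increments=[[[0,0,-50],[0,0,0],0],[[0,0,-100],[0,0,0],0],[[0,0,-150],[0,0,0],0],[[0,0,-200],[0,0,0],0],[[0,0,-230],[0,0,0],0],[[0,0,-232],[0,0,0],0],[[-0.3,7.2,-232],[0,0,-0.07],0],[[0,14.4,-232],[0,0,-0.14],0],[[0.7,21.5,-232],[0,0,-0.209],0],[[2,28.6,-232],[0,0,-0.279],0],[[3.7,35.6,-232],[0,0,-0.349],0],[[5.9,42.4,-232],[0,0,-0.419],0],[[8.6,49.1,-232],[0,0,-0.489],0],[[11.8,55.6,-232],[0,0,-0.559],0],[[15.4,61.8,-232],[0,0,-0.628],0],[[19.4,67.7,-232],[0,0,-0.698],0],[[23.8,73.4,-232],[0,0,-0.768],0],[[26.2,76.1,-232],[0,0,-0.803],0],[[26.2,76.1,-232],[0,0,-0.803],0]])

```text
time: 4.25
tool_pos: [0.4554, -0.2172, 0.0633]
orientation: [0.913, 0.407, 0.001, 0.001]
contact_force: [0.3, -0.5, 0.3]
width: -0.003
grasp_force: 0.0
```

Emit:
play_rows(increments=[[[-4,-4,0],[0,0,0],0],[[-7,-8,0],[0,0,0],0],[[-7,-8,40],[0,0,0],0],[[-7,-8,90],[0,0,0.05],0],[[0,-8,140],[0,0,0.1],30],[[20,15,175],[0,0,0.2],85],[[40,55,185],[0,0,0.3],85],[[50,100,185],[0,0,0.4],85],[[50,145,185],[0,0,0.5],85],[[48,190,175],[0,0,0.58],85],[[45,217,163],[0,0,0.606],85],[[45,217,163],[0,0,0.606],85]])

```text
time: 5.45
tool_pos: [0.4978, 0.0024, 0.222]
orientation: [0.749, 0.663, -0.0, -0.001]
contact_force: [0.3, -1.5, -0.0]
width: 0.998
grasp_force: 0.0
```

```bash
python3 - <<'E'
from h import *
f=grab('top');g=grab('side');s=status.sense();print(s['time'],s['tool_pos'],s['orientation'],s['joint_pos'],s['contact_force'])
a=cv2.resize(f['color'][165:265,300:400],(400,400),interpolation=cv2.INTER_CUBIC)
b=cv2.resize(g['color'][130:290,220:380],(400,400),interpolation=cv2.INTER_CUBIC)
cv2.imwrite('pics/h2.png',np.hstack([a,b])[:,:,::-1])
E
```

```text
5.55 [ 4.98570283e-01 -3.51693971e-04  2.23515757e-01] [ 7.50269142e-01  6.61132478e-01 -2.19541170e-04  1.16706462e-04] [-6.86270998e-02 -1.83296100e-01  1.51051451e+00 -4.90832299e-04
  1.81451700e+00  5.73963863e-02] [-0.59351949 -0.16492484 -0.17583766]
```

View pics/h2.png

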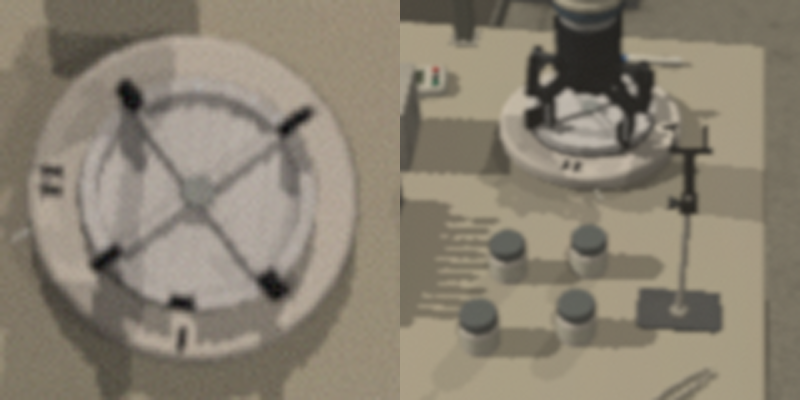

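Notch now at crop (181,302) with the rib at (181,339) and hub (198,192), so it's close to lined up. Checking the angle and the jars.

```bash
cat >> h.py <<'E'
def mix(f,hub,N,L):
    h=at(f,hub,.054);n=at(f,N,.050);l=at(f,L,.034)
    a=lambda p:np.degrees(np.arctan2(p[1]-h[1],p[0]-h[0]))
    print('hub',h,'notch',n,a(n),np.linalg.norm((n-h)[:2]),'mark',a(l))
def jars(f,pts):
    c=f['color'].astype(int)
    for u,v in pts:
        w=c[v-14:v+15,u-14:u+15]; mask=((w[:,:,0]-w[:,:,2]<12)&(w.sum(2)<420)&(w.sum(2)>150)).astype(np.uint8)
        n,l,s,ce=cv2.connectedComponentsWithStats(mask)
        i=1+np.argmax(s[1:,4]); uv=ce[i]+[u-14,v-14]; print('jar',uv,s[i],at(f,uv,.058))
E
python3 - <<'E'
from h import *
f=grab('top'); q=lambda x,y:(300+x/4-.4,165+y/4-.4)
mix(f,q(198,192),q(181,302),q(181,339))
for p in((127,95),(295,122),(107,258),(273,287)): 
    P=at(f,q(*p),.08); print(P, np.degrees(np.arctan2(P[1]+.29,P[0]-.529)))
jars(f,((218,189),(256,193),(228,224)))
for i in range(4):
    s=status.sense(); print(s['tool_pos'])
E
```

```text
hub [ 0.53051217 -0.29019045  0.054     ] notch [ 0.44008    -0.27362318  0.05      ] 169.61847485582265 0.09193721924449705 mark 172.77431666889987
[ 0.60748403 -0.23078227  0.08      ] 37.035264042491
[ 0.58334392 -0.36704127  0.08      ] -54.80135133856816
[ 0.47375764 -0.21062371  0.08      ] 124.83619558888793
[ 0.44866315 -0.34339755  0.08      ] -146.38917561668288
jar [217.66233766 189.59090909] [  8   4  11  25 154] [0.61253845 0.14384816 0.058     ]Traceback (most recent call last):
  File "<stdin>", line 6, in <module>
  File "h.py", line 23, in jars
    i=1+np.argmax(s[1:,4]); uv=ce[i]+[u-14,v-14]; print('jar',uv,s[i],at(f,uv,.058))
        ~~~~~~~~~^^^^^^^^^
    return _wrapfunc(a, 'argmax', axis=axis, out=out, **kwds)
    return bound(*args, **kwds)
ValueError: attempt to get argmax of an empty sequence
```

Emit:
play_rows(increments=[[[0,0,-50],[0,0,0],85],[[0,0,-100],[0,0,0],85],[[0,0,-150],[0,0,0],85],[[0,0,-190],[0,0,0],85],[[0,0,-204],[0,0,0],85],[[0,0,-204],[0,0,0],85],[[0,0,-204],[0,0,0],40],[[0,0,-204],[0,0,0],40],[[0,0,-204],[0,0,0],40],[[0,0,-204],[0,0,0],40],[[0,0,-204],[0,0,0],40],[[0,0,-204],[0,0,0],40]], force=50)

```text
time: 6.8
tool_pos: [0.5008, -0.0004, 0.0227]
orientation: [0.751, 0.661, 0.002, 0.002]
contact_force: [0.3, -0.3, 6.4]
width: 0.562
grasp_force: 51.6
```

Emit:
play_rows(increments=[[[0,0,40],[0,0,0],40],[[0,0,85],[0,0,0],40],[[0,0,130],[0,0,0],40],[[12,-40,135],[0,0,0],40],[[25,-85,135],[0,0,0],40],[[38,-130,135],[0,0,0],40],[[51,-174,135],[0,0,0],40],[[64,-218,135],[0,0,-0.02],40],[[76,-258,135],[0,0,-0.04],40],[[87,-295,135],[0,0,-0.05],40],[[87,-295,135],[0,0,-0.05],40],[[87,-295,110],[0,0,-0.05],40],[[87,-295,85],[0,0,-0.05],40],[[87,-295,70],[0,0,-0.05],40]])

```text
time: 8.2
tool_pos: [0.5853, -0.2943, 0.0878]
orientation: [0.767, 0.642, -0.0, -0.001]
contact_force: [-0.4, -0.4, -2.0]
width: 0.558
grasp_force: 52.6
```

Emit:
play_rows(increments=[[[0,0,-14],[0,0,0],40],[[0,0,-27],[0,0,0],40],[[0,0,-27],[0,0,0],40],[[0,0,-27],[0,0,0],62],[[0,0,-27],[0,0,0],62],[[0,0,-27],[0,0,0],62],[[0,0,-10],[0,0,0],62],[[0,0,30],[0,0,0],62],[[0,0,75],[0,0,0],62],[[2,35,100],[0,0,0],85],[[4,80,110],[0,0,0],85],[[6,125,110],[0,0,0],85],[[8,170,110],[0,0,0],85],[[10,215,110],[0,0,0],85],[[12,260,110],[0,0,0],85],[[15,295,110],[0,0,0],85],[[16,317,110],[0,0,0],85],[[16,317,110],[0,0,0],85]])

```text
time: 10.0
tool_pos: [0.6019, 0.0249, 0.201]
orientation: [0.766, 0.643, 0.001, 0.0]
contact_force: [-0.3, -0.5, 1.4]
width: 0.999
grasp_force: 0.0
```

```bash
python3 - <<'E'
from h import *
f=grab('top');g=grab('side');s=status.sense();print(s['time'],s['tool_pos'],s['orientation'],s['contact_force'])
a=cv2.resize(f['color'][165:265,200:400],(800,400),interpolation=cv2.INTER_CUBIC)
cv2.imwrite('pics/h3.png',a[:,:,::-1])
E
```

```text
10.1 [0.60192286 0.0218594  0.20054847] [7.66525569e-01 6.42213429e-01 2.84109193e-04 6.19241007e-04] [ 0.5408672  -0.87317234  0.20405748]
```

View pics/h3.png

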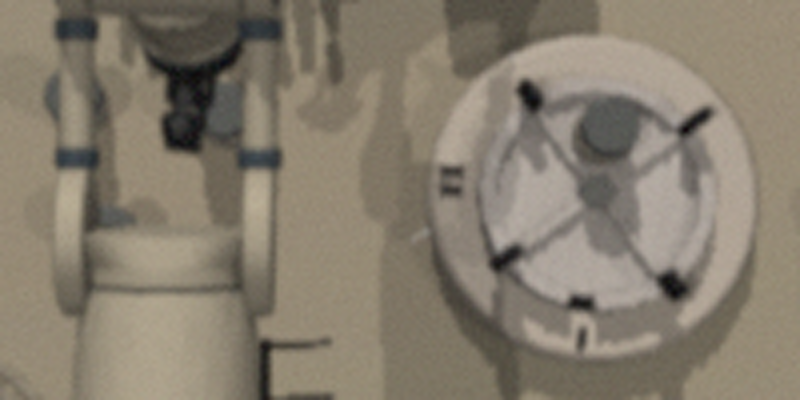

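The first jar stands in the far quarter, lid at crop (611,124), and the carousel hasn't moved. Now I'll grasp jar B.

Emit:
play_rows(increments=[[[0,0,-50],[0,0,0],85],[[0,0,-100],[0,0,0],85],[[0,0,-145],[0,0,0],85],[[0,0,-175],[0,0,0],85],[[0,0,-180],[0,0,0],85],[[0,0,-180],[0,0,0],85],[[0,0,-180],[0,0,0],40],[[0,0,-180],[0,0,0],40],[[0,0,-180],[0,0,0],40],[[0,0,-180],[0,0,0],40],[[0,0,-180],[0,0,0],40],[[0,0,-140],[0,0,0],40],[[0,0,-95],[0,0,0],40],[[0,0,-50],[0,0,0],40]])

```text
time: 11.5
tool_pos: [0.6015, 0.0219, 0.1514]
orientation: [0.767, 0.642, 0.0, 0.0]
contact_force: [1.4, 0.2, -1.4]
width: 0.554
grasp_force: 52.2
```

```bash
python3 - <<'E'
from h import *
f=grab('top'); print('jar1',at(f,(200+611/4-.4,165+124/4-.4),.1)); s=status.sense(); print(s['tool_pos'],s['width'],s['contact_force'])
E
```

```text
jar1 [ 0.57875647 -0.29502784  0.1       ]
[0.60460075 0.02185342 0.1619298 ] 0.5579953642798937 [0.12759584 0.17609456 6.09978471]
```

Emit:
play_rows(increments=[[[-12,-30,5],[0,0,0],40],[[-29,-70,5],[0,0,0],40],[[-46,-110,5],[0,0,0],40],[[-63,-150,5],[0,0,0],40],[[-80,-190,5],[0,0,0],40],[[-97,-230,5],[0,0,0],40],[[-112,-268,5],[0,0,0],40],[[-125,-299,5],[0,0,0],40],[[-125,-299,5],[0,0,0],40],[[-125,-299,-25],[0,0,0],40],[[-125,-299,-55],[0,0,0],40],[[-125,-299,-75],[0,0,0],40],[[-125,-299,-87],[0,0,0],40],[[-125,-299,-87],[0,0,0],40]])

```text
time: 12.95
tool_pos: [0.4775, -0.2768, 0.0642]
orientation: [0.767, 0.642, 0.0, 0.001]
contact_force: [-0.3, 1.1, -1.5]
width: 0.565
grasp_force: 37.3
```

Emit:
play_rows(increments=[[[0,0,0],[0,0,0],62],[[0,0,0],[0,0,0],62],[[0,0,0],[0,0,0],62],[[0,0,20],[0,0,0],62],[[0,0,65],[0,0,0],62],[[5,0,110],[0,0,0],62],[[20,30,137],[0,0,-0.12],85],[[40,70,140],[0,0,-0.25],85],[[60,110,140],[0,0,-0.38],85],[[70,155,140],[0,0,-0.51],85],[[70,200,140],[0,0,-0.64],85],[[60,243,140],[0,0,-0.77],85],[[50,285,140],[0,0,-0.9],85],[[40,325,140],[0,0,-1.03],85],[[30,362,140],[0,0,-1.16],85],[[23,393,140],[0,0,-1.3],85],[[23,393,140],[0,0,-1.42],85],[[23,393,140],[0,0,-1.52],85],[[23,393,140],[0,0,-1.52],85]])

```text
time: 14.85
tool_pos: [0.4997, 0.1163, 0.2025]
orientation: [0.998, -0.063, 0.0, -0.0]
contact_force: [0.4, 0.4, -0.3]
width: 0.994
grasp_force: 0.0
```

```bash
python3 - <<'E'
from h import *
f=grab('top');g=grab('side');s=status.sense();print(s['time'],s['tool_pos'],s['orientation'],s['contact_force'],s['joint_pos'])
a=cv2.resize(f['color'][165:265,200:400],(800,400),interpolation=cv2.INTER_CUBIC)
b=cv2.resize(g['color'][220:290,220:360],(400,200),interpolation=cv2.INTER_CUBIC)
im=np.zeros((600,800,3),np.uint8);im[:400]=a;im[400:,:400]=b
cv2.imwrite('pics/h4.png',im[:,:,::-1])
E
```

```text
14.95 [0.49984144 0.11583693 0.20242763] [ 9.98092944e-01 -6.17290132e-02  4.80485427e-05 -3.70008332e-05] [0.48827593 0.37922995 0.67965374] [ 1.61379454e-01 -1.47219331e-01  1.51559816e+00  5.19602214e-05
  1.77310373e+00  1.85572279e+00]
```

View pics/h4.png

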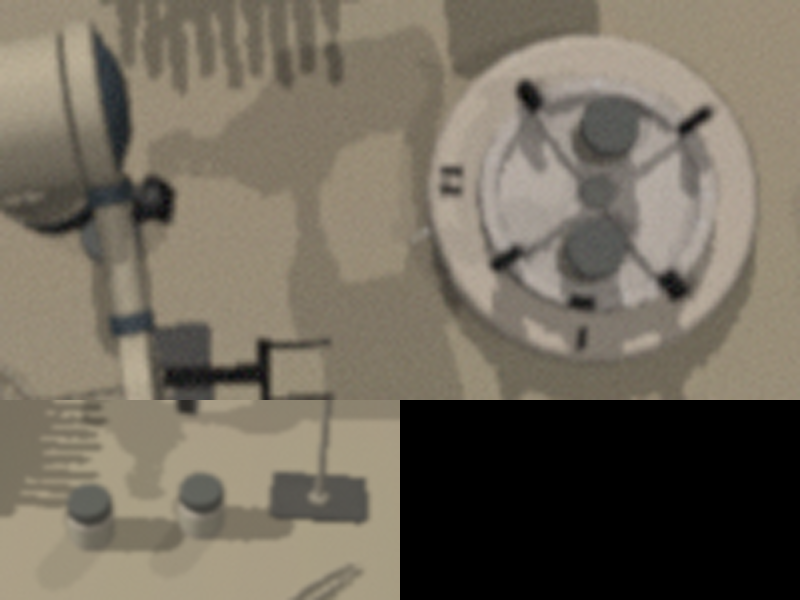

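Near and far quarters are filled, lids at crop (611,124) and (594,247). Jars C and D look undisturbed in the side view. Grasping C.

Emit:
play_rows(increments=[[[0,0,-50],[0,0,0],85],[[0,0,-100],[0,0,0],85],[[0,0,-148],[0,0,0],85],[[0,0,-178],[0,0,0],85],[[0,0,-183],[0,0,0],85],[[0,0,-183],[0,0,0],85],[[0,0,-183],[0,0,0],40],[[0,0,-183],[0,0,0],40],[[0,0,-183],[0,0,0],40],[[0,0,-183],[0,0,0],40],[[0,0,-183],[0,0,0],40],[[0,0,-140],[0,0,0],40],[[0,0,-95],[0,0,0],40],[[0,0,-50],[0,0,0],40]])

```text
time: 16.35
tool_pos: [0.4996, 0.1158, 0.1545]
orientation: [0.998, -0.063, 0.0, -0.0]
contact_force: [0.8, 0.1, -1.5]
width: 0.56
grasp_force: 52.4
```

Emit:
play_rows(increments=[[[6,-25,8],[0,0,0],40],[[12,-65,10],[0,0,0],40],[[18,-107,10],[0,0,0],40],[[24,-149,10],[0,0,0],40],[[28,-191,10],[0,0,0],40],[[30,-233,10],[0,0,0],40],[[30,-275,10],[0,0,0],40],[[28,-317,10],[0,0,0],40],[[26,-359,10],[0,0,0],40],[[24,-400,10],[0,0,-0.02],40],[[22,-434,10],[0,0,-0.05],40],[[22,-456,10],[0,0,-0.05],40],[[22,-456,5],[0,0,-0.05],40],[[22,-456,-25],[0,0,-0.05],40],[[22,-456,-55],[0,0,-0.05],40],[[22,-456,-77],[0,0,-0.05],40],[[22,-456,-90],[0,0,-0.05],40],[[22,-456,-90],[0,0,-0.05],40]])

```text
time: 18.15
tool_pos: [0.5226, -0.3395, 0.064]
orientation: [0.996, -0.087, 0.001, 0.0]
contact_force: [0.1, 0.2, -1.4]
width: 0.554
grasp_force: 54.6
```

Emit:
play_rows(increments=[[[0,0,0],[0,0,0],62],[[0,0,0],[0,0,0],62],[[0,0,0],[0,0,0],62],[[0,0,20],[0,0,0],62],[[0,0,65],[0,0,0],62],[[0,0,110],[0,0,0],62],[[6,30,138],[0,0,0],85],[[14,75,140],[0,0,0],85],[[22,120,140],[0,0,0],85],[[30,165,140],[0,0,0],85],[[38,210,140],[0,0,0],85],[[46,255,140],[0,0,0],85],[[54,300,140],[0,0,0],85],[[62,345,140],[0,0,0],85],[[70,390,140],[0,0,0],85],[[80,432,140],[0,0,0],85],[[90,470,140],[0,0,0],85],[[93,485,140],[0,0,0],85],[[93,485,140],[0,0,0],85]])

```text
time: 20.05
tool_pos: [0.6147, 0.1468, 0.2019]
orientation: [0.996, -0.086, -0.0, 0.0]
contact_force: [0.3, -0.9, 0.2]
width: 0.997
grasp_force: 0.0
```

```bash
python3 - <<'E'
from h import *
f=grab('top');g=grab('side');s=status.sense();print(s['time'],s['tool_pos'],s['contact_force'],px(g,[[.6136,.1412,.058]]))
a=cv2.resize(f['color'][165:265,200:400],(800,400),interpolation=cv2.INTER_CUBIC)
b=cv2.resize(g['color'][220:290,220:360],(400,200),interpolation=cv2.INTER_CUBIC)
b2=cv2.resize(g['color'][140:210,235:375],(400,200),interpolation=cv2.INTER_CUBIC)
im=np.zeros((600,800,3),np.uint8);im[:400]=a;im[400:,:400]=b;im[400:,400:]=b2
cv2.imwrite('pics/h5.png',im[:,:,::-1])
E
```

```text
20.15 [0.61473928 0.14401094 0.20229498] [ 0.87659494 -0.42048458  0.09192153] [[252.11346643 253.6445165 ]]
```

View pics/h5.png

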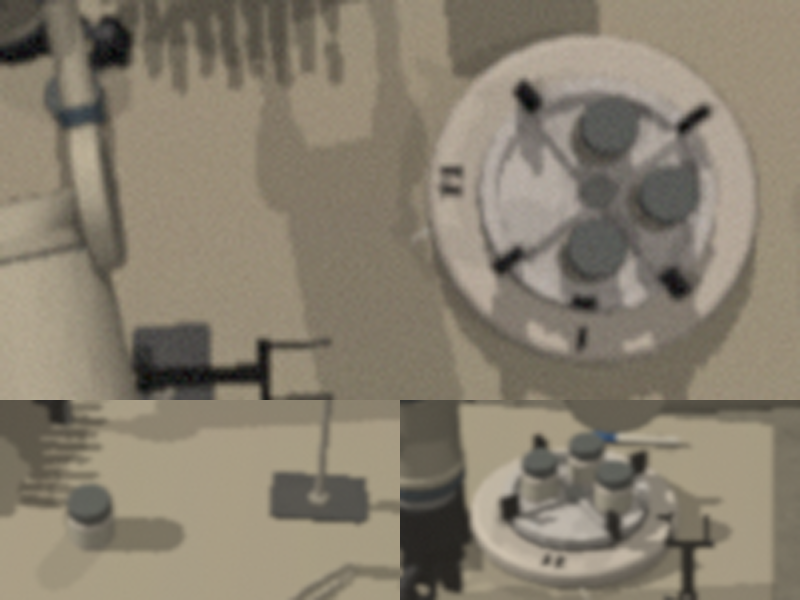

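Three jars are in. Jar D's lid in the side view at (251,255) matches the prediction. Grasping D.

Emit:
play_rows(increments=[[[0,0,-50],[0,0,0],85],[[0,0,-100],[0,0,0],85],[[0,0,-148],[0,0,0],85],[[0,0,-178],[0,0,0],85],[[0,0,-183],[0,0,0],85],[[0,0,-183],[0,0,0],85],[[0,0,-183],[0,0,0],40],[[0,0,-183],[0,0,0],40],[[0,0,-183],[0,0,0],40],[[0,0,-183],[0,0,0],40],[[0,0,-183],[0,0,0],40],[[0,0,-140],[0,0,0],40],[[0,0,-95],[0,0,0],40],[[0,0,-50],[0,0,0],40]])

```text
time: 21.55
tool_pos: [0.6146, 0.1449, 0.1546]
orientation: [0.996, -0.088, 0.0, -0.0]
contact_force: [0.2, -0.5, -0.4]
width: 0.556
grasp_force: 52.1
```

Emit:
play_rows(increments=[[[-6,-27,8],[0,0,0],40],[[-14,-67,10],[0,0,0],40],[[-22,-108,10],[0,0,0],40],[[-30,-150,10],[0,0,0],40],[[-38,-192,10],[0,0,0],40],[[-46,-234,10],[0,0,0],40],[[-54,-276,10],[0,0,0],40],[[-62,-318,10],[0,0,0],40],[[-70,-355,10],[0,0,0],40],[[-74,-377,10],[0,0,0],40],[[-74,-377,5],[0,0,0],40],[[-74,-377,-25],[0,0,0],40],[[-74,-377,-55],[0,0,0],40],[[-74,-377,-77],[0,0,0],40],[[-74,-377,-90],[0,0,0],40],[[-74,-377,-90],[0,0,0],40]])

```text
time: 23.15
tool_pos: [0.5417, -0.2323, 0.0636]
orientation: [0.996, -0.088, 0.001, 0.001]
contact_force: [0.8, -4.0, -0.0]
width: 0.553
grasp_force: 57.5
```

Emit:
play_rows(increments=[[[0,0,0],[0,0,0],62],[[0,0,0],[0,0,0],62],[[0,0,0],[0,0,0],62],[[0,0,20],[0,0,0],62],[[0,0,65],[0,0,0],62],[[0,0,110],[0,0,0],62],[[0,40,140],[0,0,0.1],62],[[0,85,140],[0,0,0.2],30],[[0,130,140],[0,0,0.3],0],[[0,175,140],[0,0,0.4],0],[[0,210,140],[0,0,0.5],0],[[0,230,140],[0,0,0.6],0]])

```text
time: 24.35
tool_pos: [0.5404, 0.0009, 0.2026]
orientation: [0.977, 0.214, 0.0, -0.0]
contact_force: [0.8, 0.2, 0.3]
width: -0.003
grasp_force: 0.0
```

```bash
python3 - <<'E'
from h import *
f=grab('top');g=grab('side');s=status.sense();print(s['time'],s['tool_pos'],s['contact_force'])
a=cv2.resize(f['color'][165:265,300:400],(400,400),interpolation=cv2.INTER_CUBIC)
b2=cv2.resize(g['color'][140:210,235:375],(400,200),interpolation=cv2.INTER_CUBIC)
im=np.zeros((400,800,3),np.uint8);im[:,:400]=a;im[:200,400:]=b2
cv2.imwrite('pics/h6.png',im[:,:,::-1])
E
```

```text
24.45 [0.54063561 0.00070394 0.20257571] [-0.05089049 -0.78381847 -0.04419044]
```

View pics/h6.png

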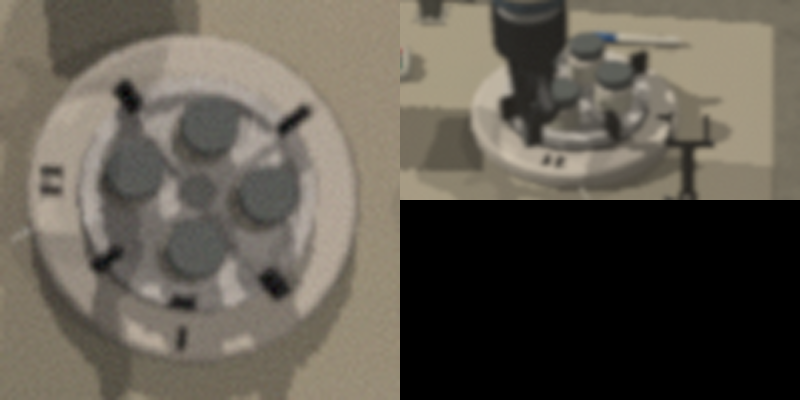

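```bash
python3 - <<'E'
from h import *
f=grab('top'); q=lambda x,y:(300+x/4-.4,165+y/4-.4)
mix(f,q(198,191),q(182,302),q(181,339))
for p in((209,127),(134,168),(267,194),(196,248)):
    P=at(f,q(*p),.1)[:2]-[.53,-.29]; print(P,np.hypot(*P),np.degrees(np.arctan2(P[1],P[0])))
E
```

```text
hub [ 0.5313467  -0.29022057  0.054     ] notch [ 0.44006988 -0.27444311  0.05      ] 170.1931670087899 0.0926303802737387 mark 172.8097287829713
[ 0.04632582 -0.00333027] 0.0464453734116565 -4.111801200243493
[0.01370348 0.05793718] 0.05953572402603356 76.69277916667532
[-0.00865484 -0.04763808] 0.048417895107678015 -100.2971321781458
[-0.05135819  0.01062557] 0.052445844304861856 168.31090635608342
```

Emit:
play_rows(increments=[[[-6,-30,0],[0,0,0.06],0],[[-14,-72,0],[0,0,0.12],0],[[-22,-115,0],[0,0,0.18],0],[[-30,-158,0],[0,0,0.24],0],[[-38,-201,0],[0,0,0.3],0],[[-46,-244,0],[0,0,0.36],0],[[-54,-287,0],[0,0,0.42],0],[[-62,-330,0],[0,0,0.48],0],[[-68,-360,0],[0,0,0.53],0],[[-68.5,-368.3,0],[0,0,0.53],0],[[-68.5,-368.3,-20],[0,0,0.53],0],[[-68.5,-368.3,-65],[0,0,0.53],0],[[-68.5,-368.3,-110],[0,0,0.53],0],[[-68.5,-368.3,-138],[0,0,0.53],0],[[-68.5,-368.3,-140],[0,0,0.53],0]])

```text
time: 26.0
tool_pos: [0.4697, -0.3685, 0.0567]
orientation: [0.889, 0.458, -0.002, -0.005]
contact_force: [0.0, 0.6, -0.7]
width: -0.002
grasp_force: 0.0
```

```bash
python3 - <<'E'
import numpy as np
C=np.array([530,-290]);r=103
p=lambda a:C+r*np.array([np.cos(np.radians(a)),np.sin(np.radians(a))])
for a in np.arange(235,140,-5): print([*np.round(p(a)-p(235),1)],round(np.radians(a-235),3))
from h import *; s=status.sense(); print(s['tool_pos'],s['orientation'])
E
```

```text
[np.float64(0.0), np.float64(0.0)] 0.0
[np.float64(-7.1), np.float64(5.5)] -0.087
[np.float64(-13.8), np.float64(11.5)] -0.175
[np.float64(-19.8), np.float64(18.2)] -0.262
[np.float64(-25.3), np.float64(25.3)] -0.349
[np.float64(-30.1), np.float64(32.9)] -0.436
[np.float64(-34.3), np.float64(40.8)] -0.524
[np.float64(-37.7), np.float64(49.1)] -0.611
[np.float64(-40.4), np.float64(57.7)] -0.698
[np.float64(-42.4), np.float64(66.5)] -0.785
[np.float64(-43.5), np.float64(75.4)] -0.873
[np.float64(-43.9), np.float64(84.4)] -0.96
[np.float64(-43.5), np.float64(93.3)] -1.047
[np.float64(-42.4), np.float64(102.3)] -1.134
[np.float64(-40.4), np.float64(111.0)] -1.222
[np.float64(-37.7), np.float64(119.6)] -1.309
[np.float64(-34.3), np.float64(127.9)] -1.396
[np.float64(-30.1), np.float64(135.9)] -1.484
[np.float64(-25.3), np.float64(143.5)] -1.571
[ 0.46967917 -0.36846678  0.05668012] [ 0.88891925  0.45803784 -0.00173145 -0.00457215]
```

Emit:
play_rows(increments=[[[-3.6,2.7,0],[0,0,-0.044],0],[[-7.1,5.5,0],[0,0,-0.087],0],[[-10.5,8.4,0],[0,0,-0.131],0],[[-13.8,11.5,0],[0,0,-0.175],0],[[-16.9,14.8,0],[0,0,-0.218],0],[[-19.8,18.2,0],[0,0,-0.262],0],[[-22.6,21.7,0],[0,0,-0.305],0],[[-25.3,25.3,0],[0,0,-0.349],0],[[-27.8,29.1,0],[0,0,-0.393],0],[[-30.1,32.9,0],[0,0,-0.436],0],[[-32.3,36.8,0],[0,0,-0.48],0],[[-34.3,40.8,0],[0,0,-0.524],0],[[-36.1,44.9,0],[0,0,-0.567],0],[[-37.7,49.1,0],[0,0,-0.611],0],[[-39.1,53.4,0],[0,0,-0.654],0],[[-40.4,57.7,0],[0,0,-0.698],0],[[-41.5,62.1,0],[0,0,-0.742],0],[[-42.4,66.5,0],[0,0,-0.785],0],[[-43,71,0],[0,0,-0.829],0],[[-43.5,75.4,0],[0,0,-0.873],0]])

```text
time: 28.0
tool_pos: [0.4298, -0.2961, 0.0655]
orientation: [0.999, 0.039, 0.002, 0.002]
contact_force: [1.1, -1.8, -0.0]
width: -0.0
grasp_force: 0.7
```

Emit:
play_rows(increments=[[[-0.3,4.5,0],[0,0,-0.044],0],[[-0.4,9,0],[0,0,-0.087],0],[[-0.3,13.4,0],[0,0,-0.131],0],[[0,17.9,0],[0,0,-0.175],0],[[0.5,22.4,0],[0,0,-0.218],0],[[1.1,26.9,0],[0,0,-0.262],0],[[2,31.3,0],[0,0,-0.305],0],[[3.1,35.6,0],[0,0,-0.349],0],[[4.4,40,0],[0,0,-0.393],0],[[5.8,44.2,0],[0,0,-0.436],0],[[7.4,48.4,0],[0,0,-0.48],0],[[9.2,52.5,0],[0,0,-0.524],0],[[11.2,56.5,0],[0,0,-0.567],0],[[13.4,60.5,0],[0,0,-0.611],0],[[15.2,63.6,0],[0,0,-0.645],0],[[15.2,63.6,0],[0,0,-0.645],0]])

```text
time: 29.6
tool_pos: [0.445, -0.2319, 0.065]
orientation: [0.96, -0.279, 0.002, 0.0]
contact_force: [-0.4, -0.4, 0.2]
width: 0.002
grasp_force: 0.0
```

```bash
python3 - <<'E'
from h import *
f=grab('top');g=grab('side');s=status.sense();print(s['time'],s['tool_pos'],s['contact_force'])
a=cv2.resize(f['color'][165:265,300:400],(400,400),interpolation=cv2.INTER_CUBIC)
b2=cv2.resize(g['color'][140:210,235:335],(400,280),interpolation=cv2.INTER_CUBIC)
im=np.zeros((400,800,3),np.uint8);im[:,:400]=a;im[:280,400:]=b2
cv2.imwrite('pics/h7.png',im[:,:,::-1])
E
```

```text
29.7 [ 0.44462744 -0.23188141  0.06411426] [ 0.33357804 -0.39997539  0.12893602]
```

View pics/h7.png

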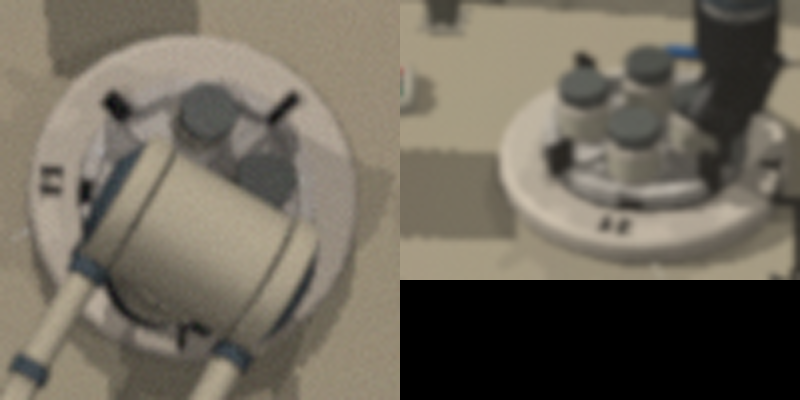

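In the top crop the notch shows at (86,190), the run mark at (52,181) and lugs at (117,105) and (284,108). The jars are standing, and a few degrees remain.

```bash
python3 - <<'E'
from h import *
f=grab('top'); g=grab('side'); q=lambda x,y:(300+x/4-.4,165+y/4-.4); w=lambda x,y:(235+x/4-.4,140+y/4-.4)
def A(P): return np.degrees(np.arctan2(P[1]+.29,P[0]-.53)),np.hypot(P[1]+.29,P[0]-.53)
print('notch',A(at(f,q(86,190),.05)),'mark',A(at(f,q(52,181),.034)))
print('lugs old ref / now',A(at(f,q(127,96),.08)),A(at(f,q(295,121),.08)),A(at(f,q(117,105),.08)),A(at(f,q(284,108),.08)))
print('side notch',A(at(g,w(629,203-0)[0:2] if 0 else w(229,203),.05)),'mark',A(at(g,w(215,225),.034)))
E
```

```text
notch (np.float64(87.54700210088204), np.float64(0.09187255439286943)) mark (np.float64(83.10164710308183), np.float64(0.11930970487013394))
lugs old ref / now (np.float64(37.70009506005821), np.float64(0.09687676390606291)) (np.float64(-54.8991445004157), np.float64(0.09421105342142569)) (np.float64(44.317711210863976), np.float64(0.09680593643595592)) (np.float64(-46.50143036665677), np.float64(0.09453995621417322))
side notch (np.float64(88.54827347283157), np.float64(0.10736566899813642)) mark (np.float64(83.44766857194998), np.float64(0.12131575996255735))
```

Emit:
play_rows(increments=[[[1.5,2.2,0],[0,0,-0.026],0],[[3,4.5,0],[0,0,-0.052],0],[[4.5,6.7,0],[0,0,-0.08],0],[[4.5,6.7,0],[0,0,-0.08],0],[[1,2,0],[0,0,-0.08],0],[[-3,-3,0],[0,0,-0.08],0],[[-3,-3,35],[0,0,-0.08],0],[[-3,-3,80],[0,0,-0.08],0],[[-3,0,125],[0,0,0],0],[[15,30,140],[0,0,0.14],0],[[40,68,140],[0,0,0.28],0],[[65,107,140],[0,0,0.42],0],[[90,147,140],[0,0,0.56],0],[[105,190,140],[0,0,0.7],0],[[107,215,140],[0,0,0.84],0],[[107,240,140],[0,0,0.98],0],[[107,240,140],[0,0,1.12],0],[[107,240,140],[0,0,1.12],0]])

```text
time: 31.6
tool_pos: [0.5509, 0.0087, 0.2023]
orientation: [0.961, 0.276, -0.0, 0.0]
contact_force: [-0.2, -0.3, -0.1]
width: 0.002
grasp_force: 0.0
```

```bash
python3 - <<'E'
from h import *
f=grab('top');g=grab('side');s=status.sense();print(s['time'],s['tool_pos'],s['orientation'],s['joint_pos'])
a=cv2.resize(f['color'][165:265,300:400],(400,400),interpolation=cv2.INTER_CUBIC)
b=cv2.resize(f['color'][205:245,128:168],(400,400),interpolation=cv2.INTER_CUBIC)
b2=cv2.resize(g['color'][307:347,257:297],(200,200),interpolation=cv2.INTER_CUBIC)
im=np.zeros((600,800,3),np.uint8);im[:400,:400]=a;im[:400,400:]=b;im[400:,:200]=b2
cv2.imwrite('pics/h8.png',im[:,:,::-1])
E
```

```text
31.7 [0.55089158 0.00788123 0.20232182] [ 9.62197165e-01  2.72353811e-01 -1.17742426e-04  6.79779145e-05] [-4.73195069e-02 -4.48813108e-02  1.41989780e+00 -2.07674215e-04
  1.76675629e+00  9.71759448e-01]
```

View pics/h8.png

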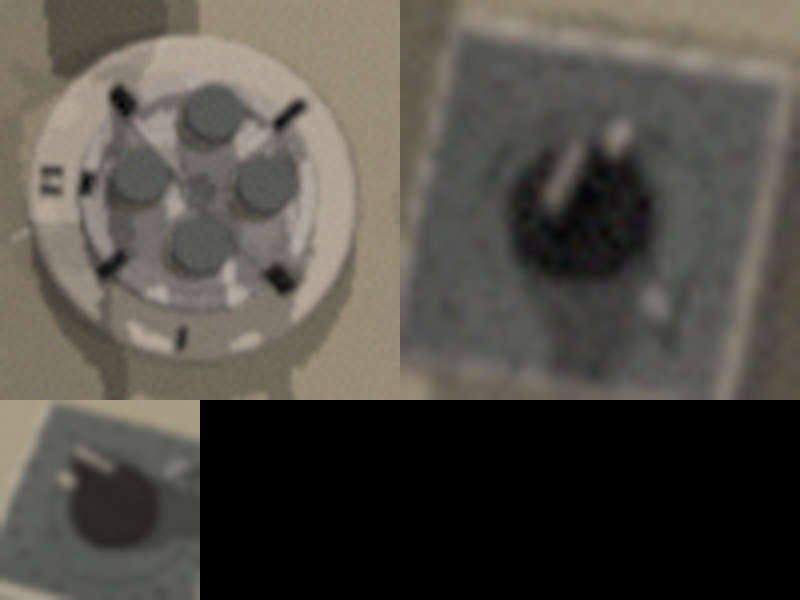

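The notch is now at crop (87,184), in line with the double rib at (52,181). The dial's white line runs from (152,208) to (180,148) in its 10x crop, with the nose at (218,138) and the rider at (257,302).

```bash
python3 - <<'E'
from h import *
f=grab('top'); g=grab('side'); q=lambda x,y:(300+x/4-.4,165+y/4-.4); d=lambda x,y:(128+x/10-.45,205+y/10-.45)
s_=lambda x,y:(257+x/5-.4,307+y/5-.4)
def A(P): return np.degrees(np.arctan2(P[1]+.29,P[0]-.53)),np.hypot(P[1]+.29,P[0]-.53)
print('notch',A(at(f,q(87,184),.05)),'run',A(at(f,q(52,181),.034)),'load',A(at(f,q(181,339),.034)))
print('lugs',[A(at(f,q(*p),.08))[0] for p in((123,100),(289,115),(112,264),(280,278))])
for p in((213,112),(139,176),(267,184),(201,245)): print(A(at(f,q(*p),.1)))
l0,l1=at(f,d(152,208),.085),at(f,d(180,148),.085); no=at(f,d(218,138),.055); ri=at(f,d(257,302),.057)
print(l0,l1,np.degrees(np.arctan2(*(l1-l0)[1::-1])),no,ri)
m0,m1=at(g,s_(112,469),.085),at(g,s_(75,450),.085)
m0,m1=at(g,s_(112,69),.085),at(g,s_(75,50),.085)
print('side',m0,m1,np.degrees(np.arctan2(*(m1-m0)[1::-1])),at(g,s_(67,80),.055),at(g,s_(176,68),.057))
E
```

```text
notch (np.float64(84.37370568407985), np.float64(0.09126543328601557)) run (np.float64(83.10164710308183), np.float64(0.11930970487013394)) load (np.float64(172.8337076602408), np.float64(0.12011995801227361))
lugs [np.float64(40.479037818986626), np.float64(-50.724318463312926), np.float64(129.0108523803233), np.float64(-141.33046069887484)]
(np.float64(-6.818993794144029), np.float64(0.05896846791173597))
(np.float64(82.45606073316107), np.float64(0.05460986460820204))
(np.float64(-90.68560697387363), np.float64(0.04797966779350927))
(np.float64(172.3720904328877), np.float64(0.049443778091954146))
[0.49261763 0.38045195 0.085     ] [0.51200572 0.37205002 0.085     ] -23.4297662841084 [0.51936145 0.36869114 0.055     ] [0.46471699 0.35367959 0.057     ]
side [0.49418616 0.38049329 0.085     ] [0.51481042 0.37168848 0.085     ] -23.118382868188473 [0.52032875 0.37072599 0.055     ] [0.46419059 0.35767337 0.057     ]
```

Emit:
play_rows(increments=[[[-3,25,0],[0,0,0.14],0],[[-8,60,0],[0,0,0.28],50],[[-14,98,0],[0,0,0.42],50],[[-20,136,0],[0,0,0.56],50],[[-26,174,0],[0,0,0.7],50],[[-32,212,0],[0,0,0.84],50],[[-38,250,0],[0,0,0.98],50],[[-44,288,0],[0,0,1.12],50],[[-50,325,0],[0,0,1.26],50],[[-54,355,0],[0,0,1.4],50],[[-55.5,375,0],[0,0,1.54],50],[[-55.5,375,0],[0,0,1.68],50],[[-55.5,375,0],[0,0,1.82],50],[[-55.5,375,-20],[0,0,1.96],50],[[-55.5,375,-40],[0,0,2.08],50],[[-55.5,375,-60],[0,0,2.183],50],[[-55.5,375,-75],[0,0,2.183],50],[[-55.5,375,-79],[0,0,2.183],50],[[-55.5,375,-79],[0,0,2.183],50]])

```text
time: 33.7
tool_pos: [0.4955, 0.383, 0.1228]
orientation: [0.202, 0.979, -0.0, -0.0]
contact_force: [-1.3, 0.2, 0.3]
width: 0.583
grasp_force: 0.0
```

```bash
python3 - <<'E'
from h import *
g=grab('side');f=grab('top');s=status.sense();print(s['time'],s['tool_pos'],s['orientation'],s['joint_pos'])
b2=cv2.resize(g['color'][270:370,230:330],(500,500),interpolation=cv2.INTER_CUBIC)
b=cv2.resize(f['color'][195:255,118:178],(300,300),interpolation=cv2.INTER_CUBIC)
im=np.zeros((500,800,3),np.uint8);im[:,:500]=b2;im[:300,500:]=b
cv2.imwrite('pics/h9.png',im[:,:,::-1])
E
```

```text
33.8 [0.49599992 0.38367028 0.12463407] [2.00904679e-01 9.79610435e-01 5.96178312e-04 5.91321900e-04] [ 6.04158944e-01  1.66751331e-01  1.33705754e+00 -2.85295382e-05
  1.63610464e+00 -5.62076440e-01]
```

View pics/h9.png

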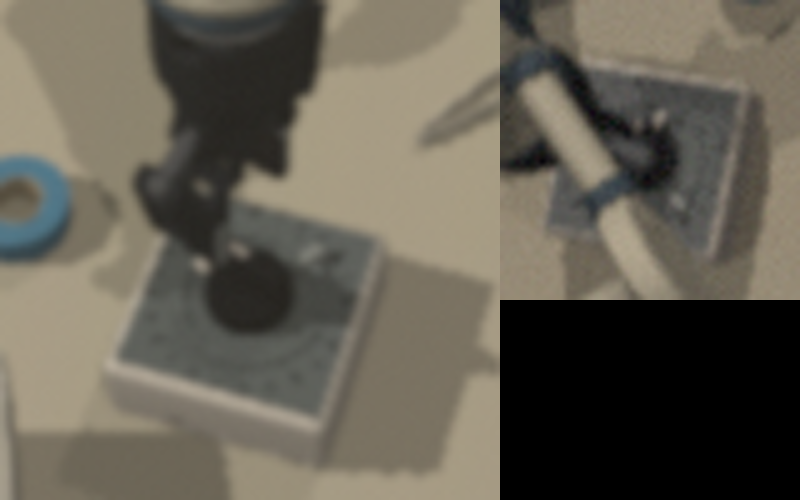

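Emit:
play_rows(increments=[[[0,0,-20],[0,0,0],50],[[0,0,-40],[0,0,0],50],[[0,0,-54],[0,0,0],50],[[0,0,-58],[0,0,0],50],[[0,0,-58],[0,0,0],50],[[0,0,-58],[0,0,0],4],[[0,0,-58],[0,0,0],4],[[0,0,-58],[0,0,0],4],[[0,0,-58],[0,0,0],4],[[0,0,-58],[0,0,0],4],[[0,0,-58],[0,0,0],4]], force=25)

```text
time: 34.9
tool_pos: [0.4949, 0.3808, 0.067]
orientation: [0.201, 0.98, -0.003, -0.0]
contact_force: [-6.4, -12.4, 8.6]
width: 0.127
grasp_force: 29.7
```

```bash
python3 - <<'E'
from h import *
s=status.sense();print(s['time'],s['tool_pos'],s['orientation'],s['contact_force'],s['ft_torque'],s['width']*85.4)
E
```

```text
34.9 [0.49492856 0.38084156 0.06697345] [ 2.00601034e-01  9.79669275e-01 -2.68324020e-03 -3.70842880e-04] [ -6.40058393 -12.37394802   8.55270251] [-1.89979193  1.11136002  0.03656376] 10.870750491702855
```

Emit:
play_rows(increments=[[[-1.2,-2.8,0],[0,0,0],4],[[-1.2,-2.8,0],[0,0,-0.12],4],[[-1.2,-2.8,0],[0,0,-0.24],4],[[-1.2,-2.8,0],[0,0,-0.36],4],[[-1.2,-2.8,0],[0,0,-0.48],4],[[-1.2,-2.8,0],[0,0,-0.6],4],[[-1.2,-2.8,0],[0,0,-0.72],4],[[-1.2,-2.8,0],[0,0,-0.84],4],[[-1.2,-2.8,0],[0,0,-0.96],4],[[-1.2,-2.8,0],[0,0,-1.08],4],[[-1.2,-2.8,0],[0,0,-1.2],4],[[-1.2,-2.8,0],[0,0,-1.32],4],[[-1.2,-2.8,0],[0,0,-1.44],4],[[-1.2,-2.8,0],[0,0,-1.56],4],[[-1.2,-2.8,0],[0,0,-1.68],4],[[-1.2,-2.8,0],[0,0,-1.8],4],[[-1.2,-2.8,0],[0,0,-1.92],4],[[-1.2,-2.8,0],[0,0,-2.05],4],[[-1.2,-2.8,0],[0,0,-2.05],4]])

```text
time: 36.8
tool_pos: [0.4911, 0.38, 0.0669]
orientation: [0.942, 0.336, -0.003, 0.0]
contact_force: [-16.1, -7.3, 12.4]
width: 0.131
grasp_force: 30.1
```

Emit:
play_rows(increments=[[[0,0,0],[0,0,0],45],[[0,0,0],[0,0,0],45],[[0,0,0],[0,0,0],45],[[0,0,15],[0,0,0],45],[[0,0,50],[0,0,0],45],[[0,0,95],[0,0,0],45],[[5,-30,138],[0,0,0],45],[[15,-75,140],[0,0,0],45],[[25,-120,140],[0,0,0],45],[[33,-165,140],[0,0,0],45],[[40,-210,140],[0,0,0],45],[[45,-255,140],[0,0,0],45],[[50,-300,140],[0,0,0],45],[[55,-345,140],[0,0,0],45],[[57,-372,140],[0,0,0],45],[[57,-372,140],[0,0,0],45]])

```text
time: 38.4
tool_pos: [0.5516, 0.0051, 0.2067]
orientation: [0.942, 0.335, 0.0, 0.001]
contact_force: [0.2, 0.2, 0.0]
width: 0.53
grasp_force: 0.0
```

```bash
python3 - <<'E'
from h import *
f=grab('top');g=grab('side');s=status.sense();print(s['time'],s['tool_pos'],s['contact_force'])
a=cv2.resize(f['color'][165:265,300:400],(400,400),interpolation=cv2.INTER_CUBIC)
b=cv2.resize(f['color'][205:245,128:168],(400,400),interpolation=cv2.INTER_CUBIC)
b2=cv2.resize(g['color'][307:347,257:297],(200,200),interpolation=cv2.INTER_CUBIC)
b3=cv2.resize(g['color'][140:210,235:335],(286,200),interpolation=cv2.INTER_CUBIC)
im=np.zeros((600,800,3),np.uint8);im[:400,:400]=a;im[:400,400:]=b;im[400:,:200]=b2;im[400:,200:486]=b3
cv2.imwrite('pics/h10.png',im[:,:,::-1])
E
```

```text
38.5 [0.55148195 0.00835376 0.20644151] [-0.35054746  0.45498093  0.51379585]
```

View pics/h10.png

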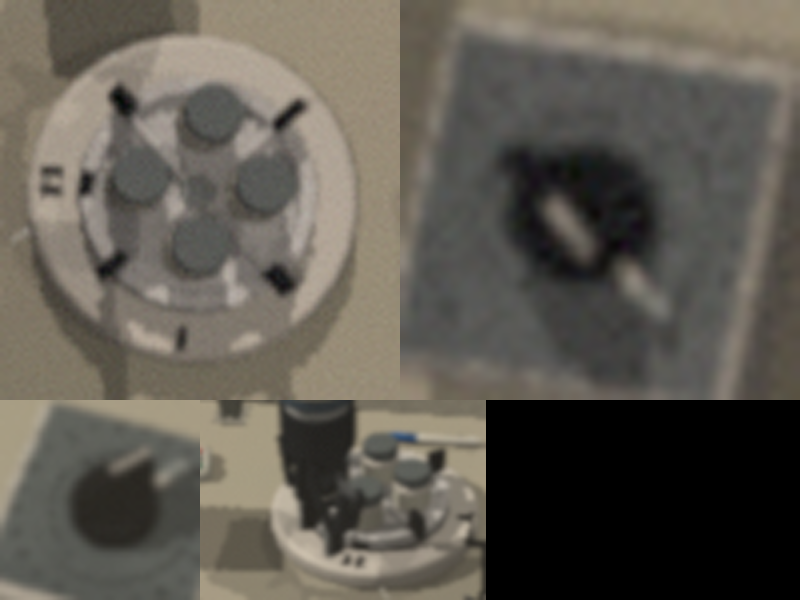

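The pointer nose at (227,273) in the dial crop now runs straight into the rider at (256,302). The carousel is unchanged and the jars are upright.

```bash
python3 - <<'E'
from h import *
f=grab('top'); g=grab('side'); d=lambda x,y:(128+x/10-.45,205+y/10-.45); s_=lambda x,y:(257+x/5-.4,307+y/5-.4)
an=lambda a,b:np.degrees(np.arctan2(b[1]-a[1],b[0]-a[0]))%360
l0,l1=at(f,d(150,200),.085),at(f,d(191,252),.085); no=at(f,d(227,273),.055); ri=at(f,d(256,302),.057)
print(an(l0,l1),l0,no,ri,an(no,ri),[an(np.array(c),ri) for c in((.4934,.3805),(.4942,.3795))],[an(np.array(c),no) for c in((.4934,.3805),(.4942,.3795))])
m0,m1=at(g,s_(110,70),.085),at(g,s_(150,50),.085)
print(an(m0,m1),m0,at(g,s_(163,81),.055),at(g,s_(178,66),.057))
E
```

```text
218.93560601535287 [0.495221   0.38118127 0.085     ] [0.47459992 0.36437387 0.055     ] [0.464721  0.3540071 0.057    ] 226.38035912944085 [np.float64(222.7309331629358), np.float64(220.8526520824467)] [np.float64(220.62197902221484), np.float64(217.6587421086713)]
217.4469934063437 [0.49511426 0.38120396 0.085     ] [0.47015003 0.36504238 0.055     ] [0.46329699 0.35633479 0.057     ]
```

```bash
python3 -c "
from cell import ctrl; print(ctrl.finish_job())"
```

```text
the job is handed in; nothing more can be done
None
```

I handed the job in with all four jars upright in their quarters, the notch about 1° from the run mark and the dial pointer about 2° from the rider by my camera measurements; the hand-in call didn't report a verdict.

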